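# Set the length stop of a saw jig from a sample block

## Task

More oak blocks are to be sawn to the length of the sample block that lies on the bench. Lay the sample flat and lengthwise on the bed of the saw jig, against its fence, and slide the blue stop along until the block sits snug between the stop and the saw blade, with no gap at either end; then swing the stop's red lever fully down to lock it. Leave the tools lying round about where they are.

Things in the scene. Friction and masses are not known exactly. Their poses are not given: they have to be found in the camera images.
- block: the sample: an oak off-cut, plain box 62 x 88 x 40 mm (x, y, z), 0.16 kg, loose on the bench. Origin: centre of its underside. Its length is its y; either end may be at the blade.
- jig: saw jig, fixed, left or right of the vise: beech bed 130 x 275 x 18 mm (x, y, z) with a track 30 mm wide, 12 mm high along its back, whose front is the fence. Origin: under the bed's centre line. x across the bed away from the robot, y along the fence towards the saw. mm: bed top z = 18, bed x = -70 to 60, fence face x = 20, track top z = 30. Block in place: centre x = -11, y = 48.
- blade_face (a point): point on the bed top in the plane of the saw blade's near face, in the middle of the block's place across the bed (jig x = -11, y = 92.5 mm); axes as the jig's. The small saw stands fixed in its kerf: blade 2 mm thick, 50 mm high; its brass back, 50 to 60 mm above the bed, overhangs the blade face by 2 mm; the handle points to -x as far as jig x = -206 mm.
- stop (a joint): the blue stop's place on the track, m: the clear distance between the stop's face and the blade is 50 mm + this value. 0 to 0.125; it grows away from the saw. It slides stiffly (about 7 N) and stays where it is left while unlocked.
- stop_grip (a point): grip point of the stop: a black upright fin on the stop's arm, 26 mm (x) by 14 mm (y, along the track), its top 12 mm above this point, its foot 30 mm below it. In the jig's frame x = -12 mm, z = 76 mm. Axes as the jig's. The fin stands wholly above the block's top.
- stop_face (a point): point on the stop's face that touches the block, at bed height, middle of the arm; 8 mm in y nearer the saw than stop_grip. The arm is 64 x 16 x 26 mm and hangs 2 mm clear of the bed. Axes as the jig's.
- lever (a joint): the locking lever's angle, rad: 0 raised (54 degrees above level), 0.95 fully down (level) and locked. A cam on it bites on the track near the end of the swing and then holds; it takes about 5 to 15 N at the tip.
- lever_tip (a point): on the upper face of the red lever, 50 mm from its pin, 12 mm from its end; lever 16 mm wide. The pin lies along y at jig x = 35, z = 41 mm, 14 mm farther from the saw than stop_grip. It swings over the back of the jig: when level this point is at jig x = 85, z = 53 mm. Site x runs along the lever to its end, z out of its upper face.
- flat_file: bystander: a flat file with wooden handle, 26 x 284 x 27 mm, on the bench. Origin: centre of its underside.
- masking_tape: bystander: a roll of masking tape, 101 mm across, 25 mm high, on the bench. Origin: centre of its underside.
- parts_brush: bystander: a brush with red handle, 43 x 194 x 14 mm, on the bench. Origin: centre of its underside.
Mind the look-alikes: they are no part of the job. What is meant by the block is not grey, orange or yellow, and is the larger of those in its own colour.

How it is judged:
On the way, in this order (a step that is already met when the one before it is completed fails the run):
1. the block lies flat on the jig's bed, lengthwise, between stop and blade, near the fence, with the stop not yet up to it (z of block in the frame of jig between 0.015 and 0.021 m and x of block in the frame of jig above -0.031 m and angle between the y axis of block and the y axis of jig, either way round below 0.25 rad and y of block in the frame of blade_face below -0.035 m and y of block in the frame of stop_face above 0.035 m), for 0.2 s.
2. the stop is slid up: the space between stop and blade is at most 3 mm longer than the block between them (value of joint stop below 0.041 m and z of block in the frame of jig below 0.023 m and angle between the y axis of block and the y axis of jig, either way round below 0.06 rad and y of block in the frame of blade_face below -0.04 m and y of block in the frame of stop_face above 0.04 m), for 0.2 s.
3. the lever is down (value of joint lever above 0.85 rad), for 0.2 s.
At the end, for the whole second after the job is handed in: The block lies flat on the bed, lengthwise (within 0.05 rad), within 4 mm of the fence, at rest between stop and blade; the space between stop face and blade is at most 3 mm longer than the 88 mm block; the lever is down (over 0.85 of 0.95 rad) (value of joint stop below 0.041 m and value of joint lever above 0.85 rad and y of block in the frame of blade_face below -0.04 m and y of block in the frame of stop_face above 0.04 m and x of block in the frame of jig between -0.015 and -0.008 m and z of block in the frame of jig between 0.015 and 0.021 m and angle between the y axis of block and the y axis of jig, either way round below 0.05 rad and angle between block's own z axis and vertical below 0.05 rad and linear speed of block below 0.01 m/s); the robot touches nothing.
It fails at once if a bystander (file, tape roll, brush) is shifted more than 30 mm (distance of any of flat_file, masking_tape, parts_brush from where it was at the start of the episode above 0.03 m).
It also fails if it takes over 64 s, if anything falls off the work surface, if the arm or the gripper's body presses on something with over 40 N, if the wrist force passes 120 N, or if a joint passes its speed limit or range.

## Robot

A 7-joint arm with a two-finger parallel gripper is mounted at the origin on a cart in front of the work surface, level with it; the furniture and walls round the work are solid. World frame = base frame: x ahead of the robot, y to its left, z up, the work surface at z = 0. Lengths are in m, angles in rad, forces in N, time in s.
With the tool pointing down it reaches from about 0.4 to 0.875 m from the base axis. Payload 19.3 kg.
Tool frame: the origin (TCP) lies on the centre line of the jaws, within the pads' length; the fingertips stand 8 mm ahead of it and the grasp point (between the pads) lies 11 mm behind it (bot.finger_overhang is the distance from the TCP to the fingertips, in m); z points along the fingers, y is the line along which they close (so a half turn about z gives the same grasp; the last joint's range is limited). The gripper opens to 85 mm and grips with 20 to 120 N. Pads are 22 mm wide; open, the fingers measure 114 mm over their backs; the gripper's body (76 mm by 85 mm) begins 54 mm behind the grasp point. The pads swing forward as they close: fully open they stand 13 mm farther back than shut.
Start: joints at [-1.228, 0.521, -0.036, 1.599, 0.021, 1.021, -0.113], TCP at [0.251, 0.572, 0.239] pointing down, gripper open.
Joint ranges: [-2.91, 2.91], [-0.3, 2.13], [-1.5, 1.42], [0.17, 2.43], [-1.26, 4.41], [0.16, 1.93], [-2.52, 2.52]. Speed limits (rad/s): [1.89, 1.89, 2.39, 2.39, 3.01, 3.01, 3.01].

## Interface

Orientations are given as a unit quaternion [w, x, y, z].
In Python, from rig import bot gives the robot as it stands. The module is installed in compiled form; this text tells all that it offers. Calls block until the motion is done:
- bot.move_ptp(position, orientation): joint-space move of the TCP to a pose.
- bot.movel(position, frame=None, v=0.15): straight line of the TCP; frame=None keeps the orientation; v is the mean speed in m/s.
- bot.set_joints(angles): joint-space move.
- bot.grip(opening): finger opening in m; the grip force is fixed at half the most; returns when the fingers have stopped.
- bot.sleep(seconds).
- bot.ik(position, orientation): joint angles nearest the present ones, or None.
- bot.sense(): the state.
- bot.grab_frame(name): name is "side" or "top"; returns a dict with "pixels" (384x512x3 uint8, red, green, blue), "z_map" (384x512 float32, m along the optical axis (not along the pixel's ray), 0 where there is no reading), "fx", "fy", "cx", "cy" (pixels), "rvec" (rotation vector, rad) and "tvec" (3), from world to camera coordinates, as OpenCV has them. Camera axes: x right, y down, z forward; pixel columns grow to the right and rows downward; lengths in m; the calibration is good to about 2 mm. A picture is of the moment at which its call begins.
A pose or a line that the arm cannot do raises bot.Unreachable and nothing moves.
- bot.finish_job(): hands the job in; it is judged then, once.
Trained networks look in the newest picture that a camera, given by its name, has taken for a name from the list of things; names that differ only in an ending like _2 or _b are one class to them, and where a whole thing is asked for, a point or a joint stands for the part that bears it (a point fixed in the world has none). Each returns a list of dicts, best first, with "score" (0 to 1); they miss things now and then, are a little off and sometimes report something else, mostly with a low value. They report only what shows in the picture. A call takes as long as a camera call. They do not tell look-alikes from the thing itself.
- bot.masks_of(camera, thing): "mask" (384x512 bool, what is visible of it) and "uv" ([column, row] in pixels, amid what is visible of it).
The state is a dict: "clock": time; "joint_positions": joint angles; "qd": joint speeds; "tau": joint torques, N m; "eef_pos": TCP position; "ee_rot": TCP orientation; "wrist_force": force on the tool from outside, world axes, zero at the start; "torque": the same for the moment, N m; "width": finger opening in m; "finger_force": force on a finger pad.
Only numpy, scipy, OpenCV 4.12 (cv2) and the standard library are available. Lean on these libraries where they do the work, as an engineer would, in place of code of your own. Each camera call takes 0.05 s, during which the arm holds its last target. There are 200 camera calls.

## Working session

There is one attempt and no reset: what is moved stays moved. The work goes in short steps, each a Python script; the robot and the scene stay as the last script left them, time stands still between calls to the robot, and variables do not carry over. Pictures are saved under pics/ and viewed, at most 10 in all, crops included, and the job is handed in when it is done.

```bash
mkdir -p pics; cat > h.py <<'E'
import numpy as np, cv2
from rig import bot
def cam(n):
    f=bot.grab_frame(n); f['R']=cv2.Rodrigues(np.array(f['rvec'],float))[0]; return f
def cloud(f):
    z=f['z_map']; v,u=np.mgrid[:z.shape[0],:z.shape[1]]
    p=np.dstack([(u-f['cx'])/f['fx']*z,(v-f['cy'])/f['fy']*z,z])
    w=(p-np.array(f['tvec']).ravel())@f['R']; w[z<=0]=np.nan; return w
def save(f,n,box=None,s=1):
    im=cv2.cvtColor(f['pixels'],cv2.COLOR_RGB2BGR)
    if box: im=im[box[1]:box[3],box[0]:box[2]]
    cv2.imwrite('pics/'+n,cv2.resize(im,None,fx=s,fy=s,interpolation=cv2.INTER_CUBIC))
E
python3 - <<'E'
from h import *
s=bot.sense(); print(s['clock'],s['eef_pos'],s['ee_rot'],s['width'])
for c in ['top','side']:
    f=cam(c); save(f,c+'1.png',s=1.5); w=cloud(f); np.savez(c+'1.npz',w=w,px=f['pixels'])
    print(c,'cam at',-f['R'].T@np.array(f['tvec']).ravel())
    for t in ['block','jig','stop','stop_grip','lever_tip','lever','flat_file','masking_tape','parts_brush']:
        for d in bot.masks_of(c,t):
            p=w[d['mask']]; print(t,round(d['score'],2),np.round(d['uv']),d['mask'].sum(),np.nanmedian(p,0).round(3),np.nanmax(p[:,2]).round(3))
print(bot.sense()['clock'])
E
```

```text
0.0 [0.25061533 0.57222819 0.23871581] [-7.27033910e-05  2.04902040e-01  9.78782327e-01 -5.51497230e-04] 0.0855799509630455
top cam at [ 0.25550116 -0.00616506  1.81042851]
block 0.68 [364. 176.] 220 [ 0.565 -0.442  0.028] 0.04
block 0.65 [351. 243.] 415 [ 0.32  -0.38   0.039] 0.051
block 0.62 [318. 235.] 180 [ 0.352 -0.253  0.029] 0.04
block 0.59 [335. 202.] 421 [ 0.475 -0.321  0.037] 0.052
block 0.55 [373. 212.] 405 [ 0.44  -0.466  0.038] 0.051
jig 0.65 [167. 209.] 2681 [0.456 0.326 0.02 ] 0.099
stop 0.5 [194. 202.] 208 [0.482 0.234 0.047] 0.095
stop_grip 0.71 [193. 197.] 250 [0.48  0.235 0.045] 0.099
lever_tip 0.49 [192. 193.] 45 [0.506 0.223 0.074] 0.099
lever_tip 0.41 [192. 201.] 232 [0.481 0.234 0.046] 0.099
lever 0.41 [195. 192.] 53 [0.506 0.223 0.073] 0.099
flat_file 0.56 [171. 150.] 382 [0.694 0.318 0.01 ] 0.031
flat_file 0.25 [192. 199.] 228 [0.482 0.234 0.047] 0.099
masking_tape 0.7 [353. 141.] 296 [ 0.709 -0.387  0.022] 0.034
parts_brush 0.6 [252. 146.] 277 [0.705 0.001 0.011] 0.152
side cam at [-0.31510311 -1.305899    0.83118169]
block 0.93 [258. 254.] 320 [ 0.352 -0.271  0.028] 0.035
block 0.86 [272. 278.] 748 [ 0.317 -0.403  0.038] 0.045
block 0.76 [303. 256.] 536 [ 0.47  -0.35   0.038] 0.045
block 0.72 [352. 265.] 358 [ 0.564 -0.456  0.027] 0.036
block 0.65 [325. 281.] 739 [ 0.436 -0.484  0.038] 0.045
jig 0.7 [178. 164.] 389 [0.404 0.415 0.069] 0.207
parts_brush 0.45 [299. 202.] 177 [ 0.699 -0.033  0.012] 0.02
1.0
```

View pics/top1.png

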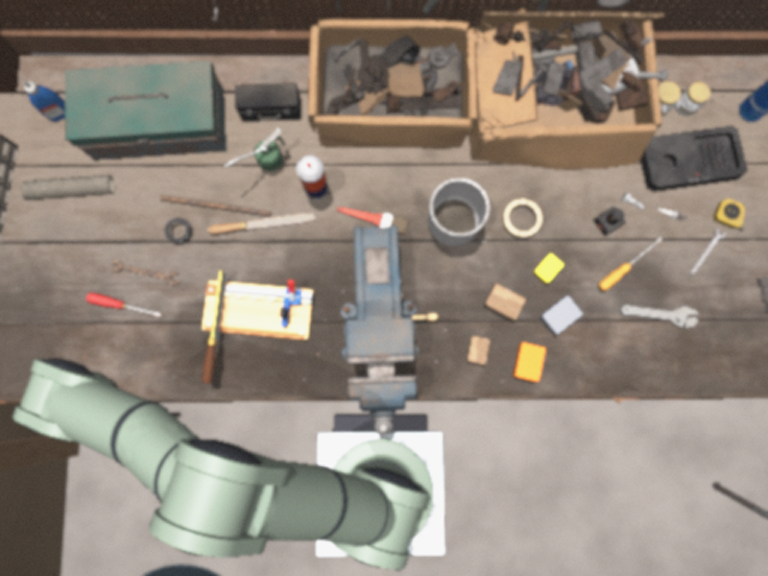

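View pics/side1.png

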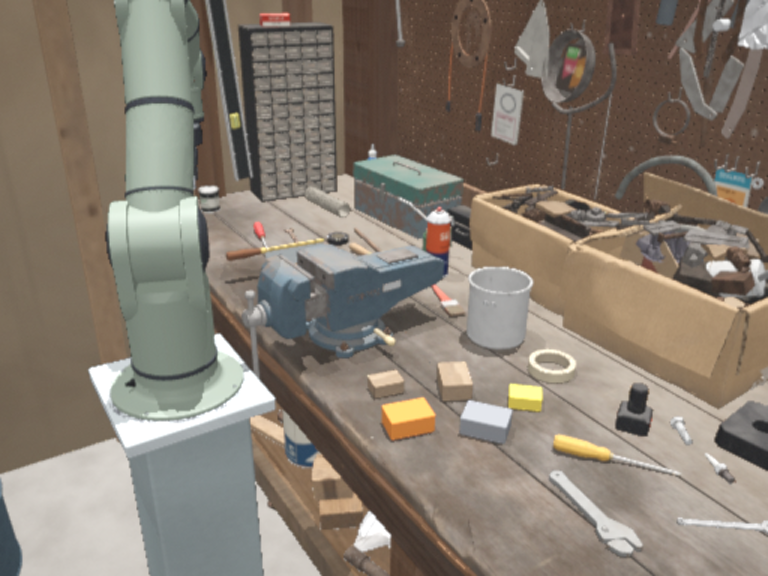

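```bash
python3 - <<'E'
import numpy as np,cv2
d=np.load('top1.npz');w=d['w'];px=d['px']
im=cv2.cvtColor(px,cv2.COLOR_RGB2BGR)[160:265,300:390]
cv2.imwrite('pics/crop.png',cv2.resize(im,None,fx=5.5,fy=5.5,interpolation=cv2.INTER_CUBIC))
E
```

```text
(no output)
```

View pics/crop.png

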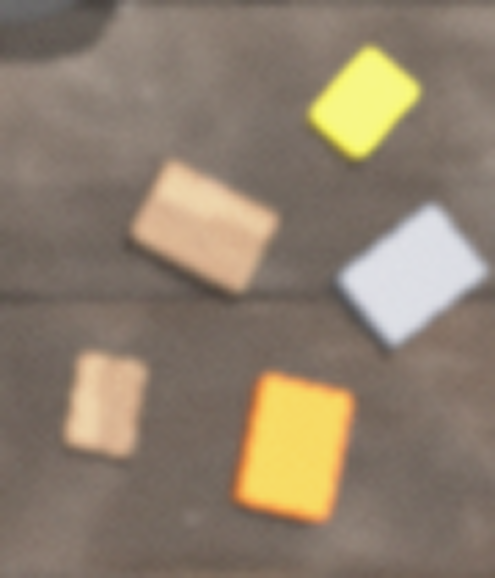

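Five candidates in the top view (native px): wood (335,202), smaller wood (318,235), orange (351,243), grey (373,212) and yellow (364,176). The crop shows the large plain-wood one at (335,202) is the oak sample: it isn't grey, orange or yellow, and it is the larger of the two wooden ones. The jig is left of the vise, around (167,209), with the saw at its +y end and the blue stop near (193,200).

```bash
python3 - <<'E'
from h import *
f=cam('top'); w=cloud(f)
R=f['R'];C=-R.T@np.array(f['tvec']).ravel()
def onplane(uv,z):
    uv=np.asarray(uv,float); r=np.c_[(uv[:,0]-f['cx'])/f['fx'],(uv[:,1]-f['cy'])/f['fy'],np.ones(len(uv))]@R
    return C+r*((z-C[2])/r[:,2])[:,None]
def rect(p): 
    r=cv2.minAreaRect((p[:,:2]*1000).astype(np.float32)); print('  rect',np.round(r[0],1),np.round(r[1],1),round(r[2],1)); return r
for d in bot.masks_of('top','block'):
    if abs(d['uv'][0]-335)<8 and abs(d['uv'][1]-202)<8:
        m=d['mask']; p=w[m]; print('block',np.percentile(p[:,2],[5,25,50,75,95]).round(3))
        v,u=np.nonzero(m); rect(onplane(np.c_[u,v],.04)); t=w[m&(w[:,:,2]>.03)]; rect(t); print(t.mean(0))
d=bot.masks_of('top','jig')[0]; m=d['mask']; cv2.imwrite('pics/jm.png',m*255)
# bed: bright yellowish pixels by color
px=f['pixels'].astype(int)
v,u=np.nonzero(m); P=onplane(np.c_[u,v],.018); rect(P)
b=m&(w[:,:,2]>.010)&(w[:,:,2]<.026); rect(w[b])
# front edge & right end from mask on bed plane
cols=range(145,203,3)
print('front',[ (c,np.nonzero(m[:,c])[0].max()) for c in cols])
e=[onplane([[c,np.nonzero(m[:,c])[0].max()+.5]],.018)[0] for c in cols]
e=np.array(e);print(np.round(e[:,:2],4).tolist())
rows=range(193,226,2); e=np.array([onplane([[np.nonzero(m[r])[0].max()+.5,r]],.018)[0] for r in rows]);print('right',np.round(e[:,:2],4).tolist())
# coloured bits
hsv=cv2.cvtColor(f['pixels'],cv2.COLOR_RGB2HSV)
box=np.zeros(m.shape,bool);box[170:262,128:215]=1
for n,q in [('blue',(hsv[...,0]>105)&(hsv[...,0]<130)&(hsv[...,1]>100)),('red',((hsv[...,0]<6)|(hsv[...,0]>172))&(hsv[...,1]>130)),('black',hsv[...,2]<60),('high',(w[:,:,2]>.055)&(w[:,:,2]<.12))]:
    q=q&box; p=w[q]; print(n,q.sum()); print(np.c_[np.argwhere(q)[:,::-1],(p*1000).round()][:70].astype(int).tolist())
save(f,'jig.png',(120,170,220,265),7)
E
```

```text
block [nan nan nan nan nan]
  rect [ 473.8 -323. ] [87.9 65.3] 62.6
  rect [ 476.9 -325. ] [88.1 60.4] 62.4
[ 0.47627702 -0.32429976  0.03977834]
  rect [420.8 317.2] [288.  280.4] 0.6
  rect [455.2 319.4] [277.4 166.1] 81.3
front [(145, np.int64(223)), (148, np.int64(221)), (151, np.int64(221)), (154, np.int64(221)), (157, np.int64(222)), (160, np.int64(222)), (163, np.int64(222)), (166, np.int64(222)), (169, np.int64(223)), (172, np.int64(223)), (175, np.int64(223)), (178, np.int64(223)), (181, np.int64(224)), (184, np.int64(224)), (187, np.int64(224)), (190, np.int64(224)), (193, np.int64(225)), (196, np.int64(225)), (199, np.int64(225)), (202, np.int64(226))]
[[0.3964, 0.4171], [0.4041, 0.4058], [0.404, 0.3941], [0.404, 0.3825], [0.4, 0.3707], [0.4, 0.3591], [0.3999, 0.3475], [0.3999, 0.3358], [0.3959, 0.3241], [0.3958, 0.3125], [0.3958, 0.3008], [0.3957, 0.2892], [0.3918, 0.2775], [0.3917, 0.2658], [0.3917, 0.2542], [0.3916, 0.2426], [0.3877, 0.2309], [0.3876, 0.2192], [0.3875, 0.2076], [0.3836, 0.1959]]
right [[0.5149, 0.1839], [0.507, 0.176], [0.499, 0.1759], [0.4911, 0.1758],
[... 3943 characters left out ...]
 229, 76], [193, 192, 509, 224, 85], [194, 192, 510, 221, 83], [195, 192, 510, 217, 78], [144, 193, 507, 411, 77], [145, 193, 507, 407, 78], [146, 193, 510, 408, 58], [192, 193, 507, 229, 77], [193, 193, 506, 224, 84], [194, 193, 506, 221, 80], [195, 193, 506, 217, 78], [144, 194, 503, 410, 80], [145, 194, 503, 407, 78], [146, 194, 506, 407, 61], [192, 194, 504, 230, 70], [193, 194, 504, 226, 67], [194, 194, 504, 223, 66], [195, 194, 503, 218, 72], [144, 195, 500, 411, 73], [145, 195, 499, 406, 79], [146, 195, 502, 407, 60], [192, 195, 500, 230, 69], [193, 195, 501, 227, 64]][ WARN:0@6.831] global loadsave.cpp:1063 imwrite_ Unsupported depth image for selected encoder is fallbacked to CV_8U.
```

View pics/jig.png

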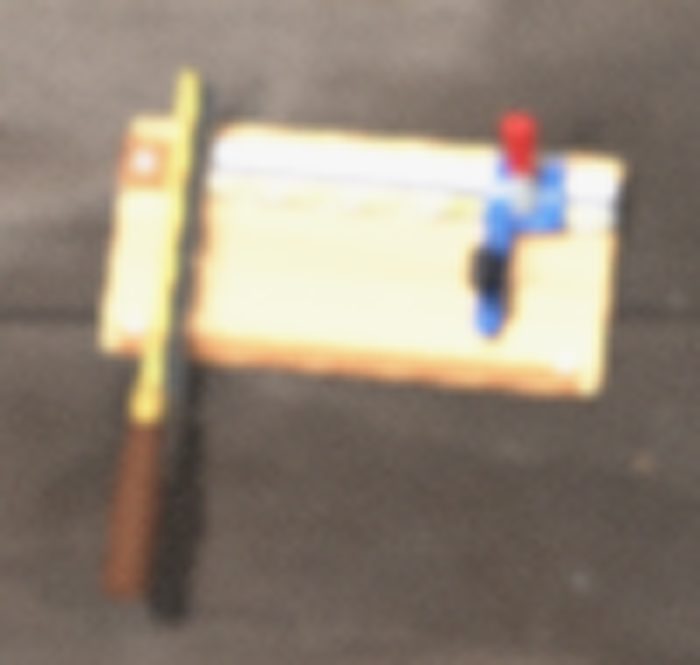

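```bash
cat >> h.py <<'E'
def q(deg): # tool down, jaw axis (tool y) at world angle deg
    t=np.radians(deg); y=np.array([np.cos(t),np.sin(t),0]); z=np.array([0,0,-1.]); x=np.cross(y,z)
    from scipy.spatial.transform import Rotation as Ro
    return np.roll(Ro.from_matrix(np.c_[x,y,z]).as_quat(),1)
E
python3 - <<'E'
from h import *
d=np.load('top1.npz');w=d['w'];px=d['px']
F=np.array([[0.4041, 0.4058], [0.404, 0.3941], [0.404, 0.3825], [0.4, 0.3707], [0.4, 0.3591], [0.3999, 0.3475], [0.3999, 0.3358], [0.3959, 0.3241], [0.3958, 0.3125], [0.3958, 0.3008], [0.3957, 0.2892], [0.3918, 0.2775], [0.3917, 0.2658], [0.3917, 0.2542], [0.3916, 0.2426], [0.3877, 0.2309], [0.3876, 0.2192], [0.3875, 0.2076], [0.3836, 0.1959]])
Rr=np.array([ [0.507, 0.176], [0.499, 0.1759], [0.4911, 0.1758], [0.4832, 0.1757], [0.4753, 0.1756], [0.4675, 0.1755], [0.4596, 0.1754], [0.4518, 0.1753], [0.4439, 0.1792], [0.4361, 0.1791], [0.4283, 0.179], [0.4205, 0.1828], [0.4127, 0.1827], [0.4049, 0.1826], [0.3971, 0.1864]])
C=np.array([.2555,-.0062]); F=C+(F-C)*1.81/1.792; Rr=C+(Rr-C)*1.81/1.792
box=np.zeros(w.shape[:2],bool);box[178:225,140:158]=1
s=w[box&(w[...,2]>.068)&(w[...,2]<.085)]
f1=np.polyfit(F[:,1],F[:,0],1); f2=np.polyfit(Rr[:,0],Rr[:,1],1); f3=np.polyfit(s[:,0],s[:,1],1)
print(f1,f2,f3,len(s))
yaw=-np.mean([np.arctan(f1[0]),-np.arctan(f2[0]),-np.arctan(f3[0])]); print('yaw',yaw)
ex=np.array([np.cos(yaw),np.sin(yaw)]);ey=np.array([-ex[1],ex[0]])
ox=(F@ex).mean()+.070; oyr=(Rr@ey).mean()+.1375; oys=(s[:,:2]@ey).mean()-.0935
print('origin x along',ox,'y by right end',oyr,'by saw',oys)
o=ox*ex+oys*ey; print('origin',o)
W=(w[...,:2]-o); J=np.dstack([W@ex,W@ey,w[...,2]])
box[:]=0;box[186:222,185:203]=1
gray=px.max(2)
k=box&(J[...,2]>.075)&(J[...,0]<.012); print('fin',np.median(J[k],0),J[k].min(0),J[k].max(0),k.sum())
k=box&(J[...,2]>.075)&(J[...,0]>.03); print('lev',np.median(J[k],0),k.sum())
k=box&(J[...,2]>.025)&(J[...,0]<-.025)&(J[...,0]>-.05); print('arm',np.median(J[k],0),k.sum())
for n,p,a in [('pick',[.476,-.324,.023],-27.6),('pick2',[.476,-.324,.023],152.4)]:
    print(n,np.round(bot.ik(p,q(a)),2) if bot.ik(p,q(a)) is not None else None)
a=np.degrees(yaw); p=np.r_[o+ex*-.011+ey*.043,.043]
for b in (a,a+180): print('place',p,b,np.round(bot.ik(p,q(b)),2) if bot.ik(p,q(b)) is not None else None)
E
```

```text
[0.09222275 0.36854872] [-0.0896354   0.22100162] [-0.09616772  0.45650449] 87
yaw -0.09241066899911815
origin x along 0.4368394440636663 y by right end 0.35893208438973445 by saw 0.3594209902049843
origin [0.46814261 0.31757621]
fin [-0.01289929 -0.07505949  0.08640354] [-0.02436895 -0.08202444  0.07911875] [-0.000617   -0.0690652   0.09492575] 27
lev [ 0.05678313 -0.0894654   0.08932704] 25
arm [-0.03477091 -0.07747141  0.0444011 ] 31
pick [ 0.27  0.79  0.32  1.88 -0.45  0.55  0.41]
pick2 [-0.12  1.09  1.    1.9  -1.2   0.93 -2.11]
place [0.46115755 0.36140781 0.043     ] -5.2947413156299055 [-0.88  0.74  0.17  1.84 -0.21  0.58 -0.67]
place [0.46115755 0.36140781 0.043     ] 174.7052586843701 [-0.49  0.76 -0.4   1.82  0.46  0.66  1.89]
```

```bash
python3 - <<'E'
from h import *
bot.movel([.3,.5,.30],v=.3)
bot.move_ptp([.476,-.324,.16],q(-27.6))
bot.movel([.476,-.324,.023],v=.12)
bot.grip(.03)
s=bot.sense(); print(s['clock'],s['eef_pos'],s['width'],s['finger_force'],s['wrist_force'])
bot.movel([.476,-.324,.15],v=.2)
s=bot.sense(); print(s['clock'],s['width'],s['finger_force'],s['wrist_force'])
f=cam('side'); save(f,'lift.png',(200,150,420,330),3)
E
```

```text
6.325 [ 0.47659075 -0.32431352  0.02394274] 0.06096912277462153 64.37484741210938 [-1.1803472   0.04327284 11.67138614]
7.1083 0.06083954468812099 65.1813018321991 [-0.20382452  0.2720412  -1.68115901]
```

View pics/lift.png

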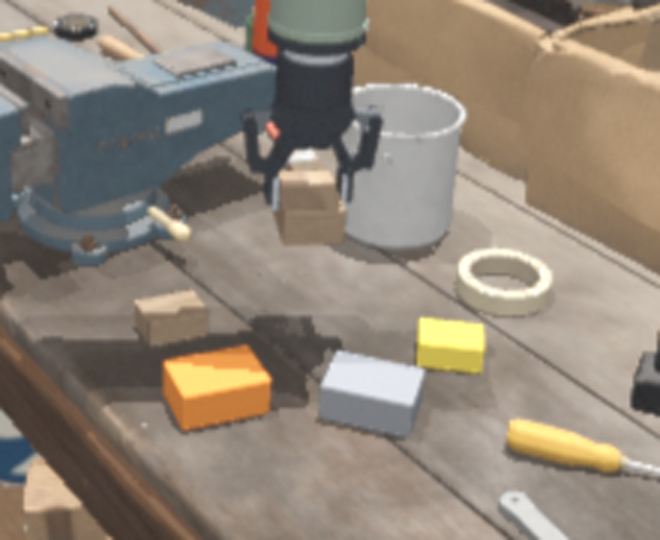

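The block is gripped square and level, about (310,205) in the crop. Next I carry it over the vise and place it.

```bash
cat >> h.py <<'E'
yaw=-.0924; ex=np.array([np.cos(yaw),np.sin(yaw)]);ey=np.array([-ex[1],ex[0]]); o=np.array([.46814,.31758])
A=np.degrees(yaw)
def J(x,y,z): return np.r_[o+ex*x+ey*y,z]
def inj(p): d=np.asarray(p)[:2]-o; return np.r_[d@ex,d@ey,p[2]].round(4)
def st(t=''):
    s=bot.sense(); F=s['wrist_force']; print(t,round(s['clock'],2),'jig',inj(s['eef_pos']),'w',round(s['width'],4),'F',np.round([F[:2]@ex,F[:2]@ey,F[2]],1)); return s
def F(): f=bot.sense()['wrist_force']; return np.array([f[:2]@ex,f[:2]@ey,f[2]])
E
python3 - <<'E'
from h import *
bot.movel([.476,-.324,.30],v=.3)
bot.move_ptp(J(-.017,.042,.25),q(A))
bot.movel(J(-.017,.042,.10),v=.2); st()
bot.movel(J(-.017,.042,.050),v=.08); f0=F(); st('above')
z=.050
while z>.036 and (F()-f0)[2]<6: z-=.001; bot.movel(J(-.017,.042,z),v=.03)
st('down'); f0=F(); x=-.017
while x<.0 and (F()-f0)[0]>-10: x+=.001; bot.movel(J(x,.042,z),v=.03)
st('fence %.4f'%x)
f=cam('side'); save(f,'placed.png',(100,100,300,250),4)
E
```

```text
11.15 jig [-0.0165  0.0423  0.101 ] w 0.061 F [ 0.2  0.5 -0.7]
above 11.93 jig [-0.0169  0.0421  0.0501] w 0.0608 F [ 0.4  0.2 -1.6]
down 14.18 jig [-0.0169  0.0421  0.042 ] w 0.061 F [-6.2 -4.3 19.5]
fence -0.0150 14.68 jig [-0.0168  0.0421  0.042 ] w 0.0609 F [-19.   -6.7  31.5]
```

```bash
python3 - <<'E'
from h import *
bot.movel(J(-.018,.042,.044),v=.03); st('relieved')
z=.0435;x=-.018
while x<-.003:
    x+=.001; bot.movel(J(x,.042,z),v=.03); f=F()
    print(round(x,3),f.round(1),inj(bot.sense()['eef_pos']))
    if f[0]<-16: break
f=cam('side'); save(f,'placed.png',(100,100,260,220),5)
f=cam('top'); save(f,'placedt.png',(110,160,230,270),6)
E
```

```text
relieved 15.02 jig [-0.0179  0.042   0.044 ] w 0.061 F [-0.6 -1.2 -2. ]
-0.017 [ 0.9 -0.2 -1.1] [-0.0168  0.0418  0.0432]
-0.016 [ 0.2  0.3 -1.3] [-0.0159  0.042   0.0435]
-0.015 [-0.4 -0.9 -1.5] [-0.0149  0.042   0.0435]
-0.014 [-0.3 -0.3 -1.5] [-0.0139  0.042   0.0435]
-0.013 [-0.4 -0.5 -1.5] [-0.0129  0.042   0.0435]
-0.012 [-0.3 -0.3 -0.3] [-0.0119  0.042   0.0435]
-0.011 [ 0.   0.6 -0.8] [-0.0109  0.042   0.0435]
-0.01 [-0.  -0.5 -1.5] [-0.0099  0.042   0.0435]
-0.009 [-1.   0.1 -2.1] [-0.0089  0.042   0.0435]
-0.008 [ 0.4  1.  -1.1] [-0.0079  0.042   0.0435]
-0.007 [ 0.1 -0.5 -1.2] [-0.0069  0.042   0.0435]
-0.006 [-5.4  0.1  0.3] [-0.0067  0.0421  0.0434]
-0.005 [-10.1   0.7   2.5] [-0.0066  0.0421  0.0433]
-0.004 [-16.1  -0.8   4.7] [-0.0066  0.0421  0.0432]
```

View pics/placedt.png

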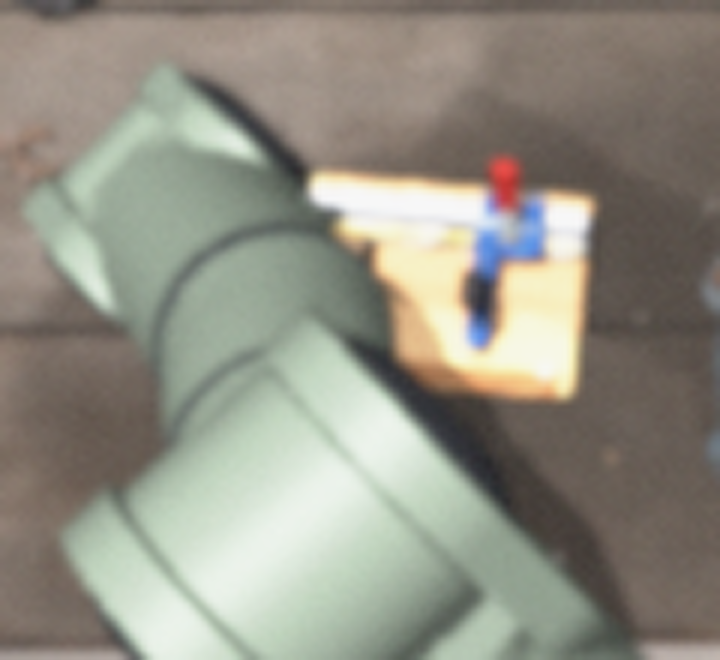

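The block met the fence at TCP x = -6.7 mm in my frame, so my jig estimate is about 4 mm off in x. Arm hides the block in this view; the stop is at about (485,290) in the crop, still away from it. I'll lower the last bit, release and look.

```bash
python3 - <<'E'
from h import *
bot.movel(J(-.006,.042,.0420),v=.03); st('seat')
bot.grip(.085); st('open')
bot.movel(J(-.0067,.042,.15),v=.2)
bot.move_ptp(J(-.05,-.25,.25),q(A+90)); st('clear')
f=cam('top'); w=cloud(f); save(f,'rel.png',(120,170,220,265),7)
box=np.zeros(w.shape[:2],bool);box[185:230,140:205]=1
W=w[...,:2]-o; K=np.dstack([W@ex,W@ey,w[...,2]])
k=box&(K[...,2]>.045)&(K[...,2]<.068)&(K[...,1]>-.03)&(K[...,1]<.088)&(K[...,0]<.04)&(K[...,0]>-.06)
r=cv2.minAreaRect((K[k][:,:2]*1000).astype(np.float32)); print(r,np.median(K[k],0))
k=box&(K[...,2]>.078)&(K[...,0]<.012)&(K[...,1]<-.04); print('fin',np.median(K[k],0),k.sum())
E
```

```text
seat 18.87 jig [-0.0067  0.0422  0.0421] w 0.0611 F [-6.8  0.6  4. ]
open 19.23 jig [-0.0058  0.042   0.042 ] w 0.085 F [-0.1 -0.7 -0.2]
clear 21.69 jig [-0.0499 -0.2497  0.2497] w 0.085 F [ 0.8  0.7 -0.2]
((-11.513084411621094, 41.9087028503418), (89.12202453613281, 61.92652130126953), 89.72774505615234) [-0.01210486  0.04162614  0.05670329]
fin [-0.0532203  -0.19175446  0.60426227] 151
```

View pics/rel.png

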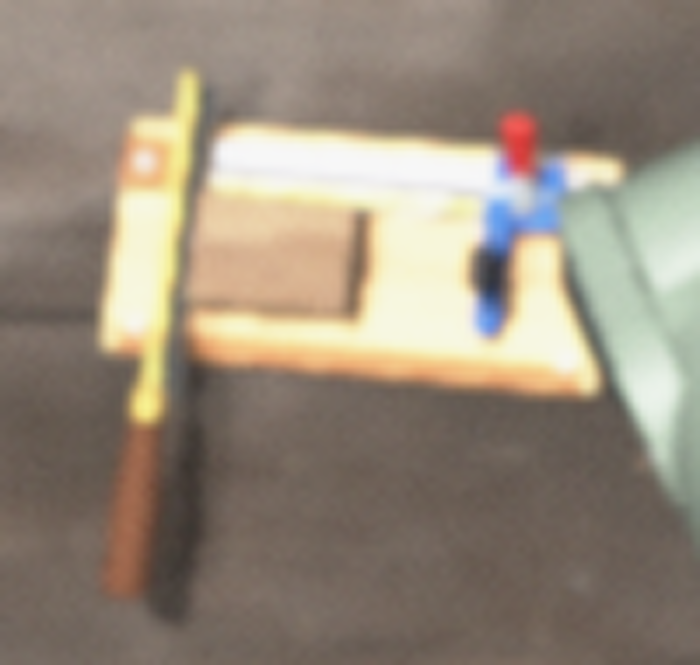

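The block lies flat against the fence, next to the blade at about (275,255) in the crop. The stop is still 65 mm away, with its fin at (490,265). Camera and arm differ by about 4.5 mm in x; I'll correct for that, then grip the fin and slide.

```bash
python3 - <<'E'
from h import *
X=-.0075
bot.grip(.05)
bot.move_ptp(J(X,-.0755,.16),q(A+90))
bot.movel(J(X,-.0755,.072),v=.12); st('at fin')
bot.grip(.0); s=st('gripped'); y0=inj(s['eef_pos'])[1]
if s['width']<.008: raise SystemExit('missed')
bot.movel(J(X,-.015,.072),v=.06); st('slid'); f0=F()
y=-.015
while y<.004:
    y+=.001; bot.movel(J(X,y,.072),v=.03); f=F(); print(round(y,3),f.round(1),inj(bot.sense()['eef_pos']))
    if f[1]<-30: break
E
```

```text
at fin 23.88 jig [-0.0072 -0.0754  0.0727] w 0.0497 F [1.1 0.4 1. ]
gripped 24.3 jig [-0.0073 -0.0755  0.0726] w 0.0127 F [-1.4 -2.  10.1]
slid 25.46 jig [-0.007  -0.0152  0.0726] w 0.0128 F [ 0.  -3.   8.6]
-0.014 [-0.6 -5.2 11.4] [-0.0071 -0.0145  0.0727]
-0.013 [-0.6 -7.1 11.5] [-0.007  -0.0136  0.0727]
-0.012 [-0.8 -6.2 11.7] [-0.0071 -0.0127  0.0726]
-0.011 [-0.5 -5.5 11.5] [-0.007  -0.0117  0.0726]
-0.01 [-0.3 -6.5 11.2] [-0.007  -0.0107  0.0726]
-0.009 [-1.  -6.5 11.2] [-0.007  -0.0097  0.0726]
-0.008 [-1.  -6.8 12.3] [-0.007  -0.0088  0.0726]
-0.007 [-0.7 -7.  11.7] [-0.007  -0.0078  0.0727]
-0.006 [-1.4 -7.8 11.4] [-0.007  -0.0068  0.0726]
-0.005 [-1.1 -7.3 12.2] [-0.007  -0.0059  0.0726]
-0.004 [-0.7 -6.8 11.3] [-0.007  -0.0048  0.0727]
-0.003 [-0.1 -7.5 12.4] [-0.007  -0.0038  0.0726]
-0.002 [-1.4 -8.5 13.3] [-0.007  -0.0031  0.0726]
-0.001 [ -1.5 -14.6  18.6] [-0.007  -0.0031  0.0726]
0.0 [ -3.  -19.6  23.9] [-0.007  -0.003   0.0726]
0.001 [ -4.9 -25.7  28.2] [-0.007  -0.003   0.0726]
0.002 [ -5.8 -30.9  34.1] [-0.007  -0.003   0.0726]
```

```bash
python3 - <<'E'
from h import *
X=-.0075
bot.movel(J(X,-.0025,.0726),v=.03); st('eased')
bot.grip(.045); st('open')
bot.movel(J(X,-.003,.16),v=.2); bot.grip(0.)
P=lambda a,d=0:J(.0045+.035+.055*np.cos(a)-.012*np.sin(a),-.017,.041+.062*np.sin(a)+.012*np.cos(a)+.008-d)
a0=np.radians(54)
bot.movel(P(a0,-.04),v=.2); bot.movel(P(a0,-.005),v=.1); st('above lever')
for a in np.linspace(a0,0,12):
    bot.movel(P(a),v=.08); f=F(); print(np.degrees(a).round(),f.round(1))
    if np.linalg.norm(f)>60: break
for d in (.001,.002,.003,.004,.005):
    if F()[2]>35: break
    bot.movel(P(0,d),v=.03); st('d%g'%d)
E
```

```text
eased 30.01 jig [-0.007  -0.0035  0.0727] w 0.0131 F [ 1.6 -6.8  2.8]
open 30.42 jig [-0.0076 -0.0022  0.0727] w 0.045 F [0.4 0.3 0.7]
above lever 32.51 jig [ 0.0618 -0.0168  0.1112] w 0.0002 F [-0.5 -0.4  1. ]
54.0 [-0.5  0.8  0.1]
49.0 [0.4 0.5 1.9]
44.0 [1.1 0.8 1.7]
39.0 [0.6 0.6 0.8]
34.0 [-0.5 -0.3  1.5]
29.0 [-0.2  0.1 -0.8]
25.0 [-0.7 -0.2  0.1]
20.0 [ 0.3  0.1 -0.1]
15.0 [-0.2 -0.2 -0.1]
10.0 [ 0.3  0.  -0. ]
5.0 [-0.2  0.  -0.4]
0.0 [-0.3 -0.4  8. ]
d0.001 35.76 jig [ 0.0948 -0.0167  0.0607] w -0.0 F [-2.8 -1.7 16.2]
d0.002 36.01 jig [ 0.0949 -0.0162  0.0602] w 0.0 F [-5.2 -1.2 23.8]
d0.003 36.26 jig [ 0.095  -0.0162  0.0597] w 0.0001 F [-6.1 -3.5 32.1]
d0.004 36.51 jig [ 0.0951 -0.016   0.0593] w -0.0003 F [-8.4 -5.1 40. ]
```

```bash
python3 - <<'E'
from h import *
p=J(.095,-.017,.15); bot.movel(p,v=.15)
bot.move_ptp(J(-.05,-.25,.30),q(A+90)); st()
f=cam('top'); w=cloud(f); save(f,'end.png',(120,170,220,265),7)
W=w[...,:2]-o; K=np.dstack([W@ex,W@ey,w[...,2]])
box=np.zeros(w.shape[:2],bool);box[175:230,140:205]=1
k=box&(K[...,2]>.045)&(K[...,2]<.068)&(K[...,1]>-.0)&(K[...,1]<.089)&(K[...,0]<.03)&(K[...,0]>-.06)
print(cv2.minAreaRect((K[k][:,:2]*1000).astype(np.float32)))
k=box&(K[...,2]>.078)&(K[...,2]<.11)&(K[...,0]<.012)&(K[...,1]<.05)&(K[...,1]>-.05); print('fin',np.median(K[k],0),k.sum())
hsv=cv2.cvtColor(f['pixels'],cv2.COLOR_RGB2HSV)
k=box&((hsv[...,0]<6)|(hsv[...,0]>172))&(hsv[...,1]>130)&(K[...,0]>.03); print('lever',K[k].min(0),np.median(K[k],0),K[k].max(0))
E
```

```text
38.47 jig [-0.0495 -0.2494  0.2997] w -0.0001 F [ 0.4  0.6 -1.2]
((-11.079212188720703, 44.788578033447266), (88.30715942382812, 62.590492248535156), 89.68121337890625)
fin [-0.01147528 -0.00486088  0.08643505] 27
lever [ 0.06438908 -0.02528389 -0.00765805] [ 0.08239738 -0.01736345  0.0499526 ] [ 0.10476028 -0.00976501  0.06021906]
```

View pics/end.png

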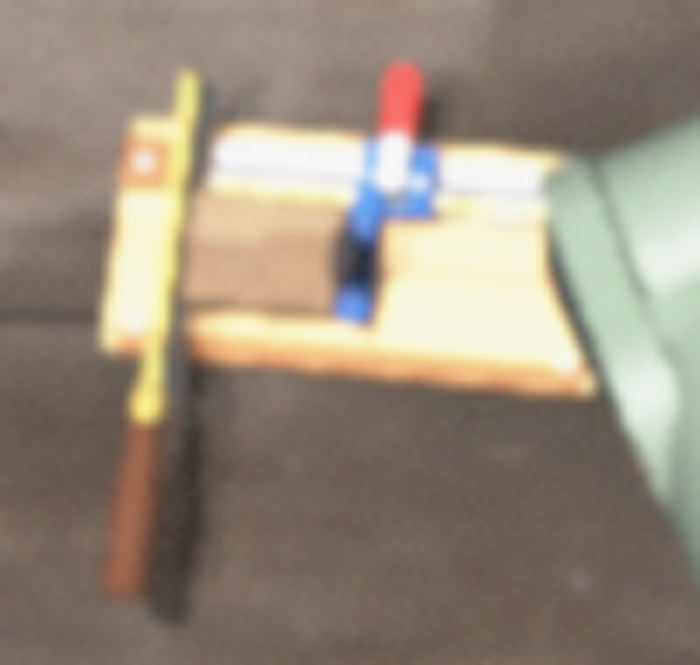

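The picture shows the block between the blade and the stop (fin at about (355,260)), against the fence, with the red lever level at about (403,100). Handing in.

```bash
python3 -c "
from rig import bot
print(bot.finish_job(), bot.sense()['clock'])"
```

```text
the job is handed in; nothing more can be done
the job is handed in; nothing more can be done
```

The job is handed in, with no verdict shown: the sample block lies flat against the fence, snug between blade and stop to within about 1.5 mm by camera, and the lever is level; the last clock reading before hand-in was about 38.5 s, and I kept clear of the tools but did not re-measure them.

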